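Load the parts polisher and hold its start key

ROBOT

A 6-joint arm with a two-finger parallel gripper is mounted at the origin on the work surface. World frame = base frame: x ahead of the robot, y to its left, z up, the work surface at z = 0. Lengths are in m, angles in rad, forces in N, time in s.
With the tool pointing down it reaches from about 0.275 to 0.75 m from the base axis. Payload 10.2 kg.
Tool frame: the origin (TCP) lies on the centre line of the jaws, within the pads' length; the fingertips stand 14 mm ahead of it and the grasp point (between the pads) lies 5 mm behind it; z points along the fingers, x is the direction in which the jaws open and shut, and the axes are right-handed (so a half turn about z gives the same grasp; the last joint's range is limited). The gripper opens to 85 mm and grips with 20 to 120 N. Pads are 22 mm wide; open, the fingers measure 114 mm over their backs; the gripper's body (76 mm by 85 mm) begins 54 mm behind the grasp point. The pads swing forward as they close: fully open they stand 13 mm farther back than shut.
Start: joints at [1.031, 0.313, 1.498, -0, 1.331, -0.223], TCP at [0.164, 0.499, 0.245] pointing down, gripper open.
Joint ranges: [-2.94, 2.94], [-0.97, 2.17], [0.19, 2.56], [-1.23, 4.37], [0.02, 3.11], [-2.88, 2.88]. Speed limits (rad/s): [2.39, 2.39, 3.01, 3.14, 3.14, 3.14].

INTERFACE

Orientations are given as a unit quaternion [x, y, z, w].
In Python, from plant import bot, cams, job gives the robot as it stands.
- The arm moves only by the tool carry_out, never from a script. Its arguments are lists of equal length, an entry for each row: "delta_pos": the shift along the tool's x, y, z in mm, a list of three; "turn": the turn about the tool's z in degrees; "fingers": the opening, from 0 (shut) to 1 (fully open). A call has 1 to 20 rows; each row is the pose to reach, as a shift and turn from the pose commanded when the call began, along the tool's axes at that moment; what a row does not reach only later rows make up. A row lasts 1/8 s, in which the tool goes at most 62.5 mm and 10.7 degrees, less where a joint would pass 70% of its speed; a pose out of reach is approached as far as the arm can. A call with a gripper value outside its range is refused whole. The fingers move at their own pace and stop on an object; the grip force is fixed at half the most. Time passes only in rows, so rows that repeat a pose let the fingers close. It gives the time, the measured TCP pose, the force and the opening at its end, in the units of the state.
- bot.sense(): the state, without advancing time (a new reading comes with each control period).
- cams.get_image(name): name is "side" or "top" or "wrist"; returns a dict with "img" (384x512x3 uint8, blue, green, red), "camera_matrix" (3x3 intrinsics, pixels), "view" (4x4, takes a point from world to camera coordinates). Camera axes: x right, y up, looking along -z (the intrinsics and any distortion apply to the point x, -y, -z); pixel columns grow to the right and rows downward; lengths in m; the calibration is good to about 2 mm. The wrist camera is an equidistant fisheye: a pixel r from the principal point sees the ray r / f radians off the axis. A picture is of the moment at which its call begins. There is no depth.
- job.finish_job(): hands the job in, once; it reports no verdict.
The state is a dict: "t": time; "qpos": joint angles; "qvel": joint speeds; "tau": joint torques, N m; "eef_pos": TCP position; "tcp_rot": TCP orientation; "wrist_force": force on the tool from outside, world axes, zero at the start; "wrist_torque": the same for the moment, N m; "gripper_width": opening from 0.0 (shut) to 1.0 (fully open).
Only numpy, scipy, OpenCV 4.12 (cv2) and the standard library are available. Lean on these libraries where they do the work, as an engineer would, in place of code of your own. Each camera call takes 0.05 s, during which the arm holds its last target. There are 200 camera calls.

TASK

Load and start the small green parts polisher: holding the red cup by its handle, pour all six steel balls into the polisher's bowl, then stand the empty cup upright on the bench and let go of it. Next take the black-headed key from its blue block, push it fully into the key switch, wiggling it past the sticky pins, and turn it a quarter turn clockwise, to the stop; the switch springs back, so finish still gripping the key and holding it turned. Leave the two injectors and the steel mug alone.

Things in the scene. Friction and masses are not known exactly. Their poses are not given: they have to be found in the camera images.
- cup: Red plastic cup, 62 mm high, outer diameter 60 mm at the foot and 76 mm at the rim, wall 3 mm, 0.12 kg, standing upright on the bench with six loose balls in it. Origin: centre of its underside, z up. A straight bar handle (12 mm wide, 18 mm high, its middle 53 mm above the underside) runs along the cup's -x axis from the wall to 101 mm from the cup's axis.
- cup_grip (a point): Where to grip the cup's bar handle: middle of the bar, 72 mm from the cup's axis along its -x axis, 53 mm above its underside. Axes as the cup's. The rim is 9 mm higher.
- ball0: Steel ball, diameter 16 mm, 17 g, rolls freely, starts in the red cup. Origin at its centre.
- ball1: Steel ball, diameter 16 mm, 17 g, rolls freely, starts in the red cup. Origin at its centre.
- ball2: Steel ball, diameter 16 mm, 17 g, rolls freely, starts in the red cup. Origin at its centre.
- ball3: Steel ball, diameter 16 mm, 17 g, rolls freely, starts in the red cup. Origin at its centre.
- ball4: Steel ball, diameter 16 mm, 17 g, rolls freely, starts in the red cup. Origin at its centre.
- ball5: Steel ball, diameter 16 mm, 17 g, rolls freely, starts in the red cup. Origin at its centre.
- bowl_floor (a point): Centre of the inner floor of the polisher's open green bowl, 58 mm above the bench; the polisher is fixed. The bowl's inside is 60 mm deep over most of its radius: inner radius about 55 mm at the floor, 79 mm at the rim, the rim 120 mm above the bench, outer radius 84 mm. Balls poured in stay inside.
- key: Machine key standing upright in the blue block. Origin: centre of the steel tip, z up to the head. From the tip up: 14 mm steel bit (16 mm wide along x, 6 mm thick along y, first 6 mm tapered from 12 x 3), round 6 mm neck to 24 mm, black head 34 (x) x 10 (y) mm from 24 to 68 mm; its lower edge is the shoulder. Same after half a turn. 45 g. Grip the head across its 10 mm.
- keyblock: Fixed blue block, 46 x 46 mm, 32 mm high, with a loose 19.5 x 9.5 mm slot in its top (long side along x), in which the key stands: its shoulder rests on the block's top, its tip 8 mm above the bench. Origin: centre of the underside.
- lock_mouth (a point): Centre of the key slot's mouth on top of the switch, 80 mm above the bench. Slot vertical, 18 mm along this frame's x, 8 mm along y, in a fixed square steel collar (46 mm, 8 mm thick) over the brass plug that turns. Home: the key's shoulder meets the collar, tip 24 mm below the mouth; the key can turn only with its tip 22 mm or more down.
- switchbox: Key switch: low fixed green box, 120 (x) x 140 (y) x 45 mm; the lock stands on it 20 mm from its middle along -x. Origin: centre of the underside. Two sprung sticky side pins in the plug resist the key from about 10 mm depth on, with up to about 15 N; pressing in small steps with small twists (about 0.05 rad) helps.
- plug (a joint): Angle of the brass plug under the collar (a red pointer at its foot shows it): 0 at rest, positive clockwise seen from above, stop at 1.6 rad. A spring drives it back to 0 (0.06 N m at rest, 0.22 N m at a quarter turn). The key has about 0.13 rad of play in the slot, so turn it about 1.75 rad.
- injector_a: Bystander: dark steel injector, about 160 mm long along x, 24 mm high, lying on the bench, leave it. Origin: centre of its underside.
- injector_b: Bystander: a second injector like the first, leave it.
- steel_mug: Bystander: steel mug, 72 mm across, 85 mm high, leave it. Origin: centre of its underside.
There are look-alikes about, which are no part of the job. What is shaped like the part that bears bowl_floor but orange or white is not meant.

How it is judged:
On the way, in this order (a step that is already met when the one before it is completed fails the run):
1. all six balls are in the polisher's bowl, poured with the cup held in the gripper above the bench (horizontal distance between each of ball0, ball1, ball2, ball3, ball4, ball5 and bowl_floor below 0.078 m and z of ball0 in the frame of bowl_floor between 0 and 0.06 m and z of ball1 in the frame of bowl_floor between 0 and 0.06 m and z of ball2 in the frame of bowl_floor between 0 and 0.06 m and z of ball3 in the frame of bowl_floor between 0 and 0.06 m and z of ball4 in the frame of bowl_floor between 0 and 0.06 m and z of ball5 in the frame of bowl_floor between 0 and 0.06 m and contact force between the fingers and cup above 0.5 N and height (world z) of cup_grip above 0.1 m), for 0.1 s.
2. the empty cup stands upright on the bench, let go (height (world z) of cup below 0.008 m and angle between cup's own z axis and vertical below 0.15 rad and contact force between the fingers and cup below 0.1 N), for 0.2 s.
3. the key is pushed home in the switch, not yet turned (z of key in the frame of lock_mouth below -0.021 m and horizontal distance between key and lock_mouth below 0.005 m and angle between key's own z axis and vertical below 0.15 rad and value of joint plug below 0.4 rad), for 0.05 s.
At the end, for the whole second after the job is handed in: All balls in the bowl; cup upright (0.15 rad) on the bench, untouched; key home (tip at least 21 mm below the mouth, within 5 mm of the axis, upright within 0.15 rad), plug turned over 1.4 rad, gripper gripping the key (over 2 N) and the key pressing on the plug (all of step 2 and horizontal distance between each of ball0, ball1, ball2, ball3, ball4, ball5 and bowl_floor below 0.078 m and z of ball0 in the frame of bowl_floor between 0 and 0.06 m and z of ball1 in the frame of bowl_floor between 0 and 0.06 m and z of ball2 in the frame of bowl_floor between 0 and 0.06 m and z of ball3 in the frame of bowl_floor between 0 and 0.06 m and z of ball4 in the frame of bowl_floor between 0 and 0.06 m and z of ball5 in the frame of bowl_floor between 0 and 0.06 m and z of key in the frame of lock_mouth below -0.021 m and horizontal distance between key and lock_mouth below 0.005 m and angle between key's own z axis and vertical below 0.15 rad and value of joint plug above 1.4 rad and contact force between the fingers and key above 2 N and contact force between plug and key above 0.5 N); the arm keeps its last pose, push and grip.
It fails at once if an injector or the steel mug is moved by more than 40 mm (distance of any of injector_a, injector_b, steel_mug from where it was at the start of the episode above 0.04 m).
It also fails if it takes over 72 s, if anything falls off the work surface, if the arm or the gripper's body presses on something with over 40 N, if the wrist force passes 120 N, or if a joint passes its speed limit or range.

## Working session

There is one attempt and no reset: what is moved stays moved. The work goes in short steps, Python scripts to look and compute and a tool call to move; the robot and the scene stay as the last step left them, time stands still between calls to the robot, and variables do not carry over. Pictures are saved under pics/ and viewed, about 8 in all and at most 12, crops included, and the job is handed in when it is done.

Besides the shell and the picture viewer there is one more tool, called after ">>>" in YAML: its name, and indented under it one key for each argument. carry_out: Moves the arm, as the interface text tells. Its arguments: {"type":"object","properties":{"delta_pos":{"type":"array"},"turn":{"type":"array"},"fingers":{"type":"array"}},"required":["delta_pos","turn","fingers"]}

```bash
ls; mkdir -p pics
cat > h.py <<'E'
import numpy as np, cv2
from plant import bot, cams, job
from scipy.spatial.transform import Rotation as R
def shot(name, fn, crop=None, scale=1):
    d=cams.get_image(name); im=d["img"]; np.savez('pics/'+fn+'.npz',K=d["camera_matrix"],V=d["view"],img=im)
    save(im,fn,crop,scale); return d
def save(im,fn,crop=None,scale=1):
    if crop: u0,v0,u1,v1=crop; im=im[v0:v1,u0:u1]
    cv2.imwrite('pics/'+fn+'.png',cv2.resize(im,None,fx=scale,fy=scale,interpolation=cv2.INTER_CUBIC))
def ray(d,u,v,fish=False):
    K,V=np.array(d["K"]),np.array(d["V"]); x=(u-K[0,2])/K[0,0]; y=(v-K[1,2])/K[1,1]
    if fish:
        r=np.hypot(x,y); c=np.array([np.sin(r)*x/r,-np.sin(r)*y/r,-np.cos(r)]) if r>1e-9 else np.array([0,0,-1.])
    else: c=np.array([x,-y,-1.])
    Rm=V[:3,:3]; return -Rm.T@V[:3,3], Rm.T@c
def onz(d,u,v,z,fish=False):
    o,r=ray(d,u,v,fish); return o+r*(z-o[2])/r[2]
def proj(d,p,fish=False):
    K,V=np.array(d["K"]),np.array(d["V"]); c=V[:3,:3]@np.array(p)+V[:3,3]; x,y,z=c[0],-c[1],-c[2]
    if fish:
        r=np.hypot(x,y); t=np.arctan2(r,z); s=t/r if r>0 else 0; return K[0,0]*x*s+K[0,2],K[1,1]*y*s+K[1,2]
    return K[0,0]*x/z+K[0,2],K[1,1]*y/z+K[1,2]
def load(fn): return np.load('pics/'+fn+'.npz')
E
python3 - <<'E'
from h import *
a=shot('top','top0')["img"]; b=shot('side','side0')["img"]
cv2.imwrite('pics/both.png',cv2.resize(np.vstack([a,b]),None,fx=.78,fy=.78))
cv2.imwrite('pics/t.png',cv2.resize(a,None,fx=1.5625,fy=1.5625,interpolation=cv2.INTER_CUBIC))
for n in('top0','side0'):
    d=load(n); print(d['K'],-d['V'][:3,:3].T@d['V'][:3,3],d['V'][2,:3])
print(bot.sense())
E
```

```text
pics
[[412.83775088   0.         254.56863992]
 [  0.         412.83775088 194.00058721]
 [  0.           0.           1.        ]] [0.43276422 0.02257621 1.10016637] [-0.10555577  0.00731638  0.99438647]
[[400.84284569   0.         259.27073908]
 [  0.         400.84284569 192.71525481]
 [  0.           0.           1.        ]] [ 0.42020513 -0.826832    0.88979582] [-0.12255848 -0.70281789  0.70073278]
{'t': 0.1, 'qpos': array([ 1.03059521e+00,  3.13421772e-01,  1.49836018e+00, -1.96686540e-05,
        1.33097169e+00, -2.23384023e-01]), 'qvel': array([ 0.00137739, -0.00213518, -0.00117288,  0.00102383,  0.00066536,
       -0.00030988]), 'tau': array([ 3.15979414e-03, -4.12893963e+01, -2.60142267e+01, -1.47546830e-04,
        3.02021297e-03, -2.03579293e-05]), 'eef_pos': array([0.16345942, 0.49868719, 0.24477845]), 'tcp_rot': array([ 8.09795887e-01,  5.86711415e-01, -5.30101868e-04,  2.36765928e-04]), 'wrist_force': array([-0.00269481,  0.04588493,  0.80548784]), 'wrist_torque': array([-0.06189326, -0.03530798,  0.01374654]), 'gripper_width': 0.9974959209120017}
```

View pics/t.png

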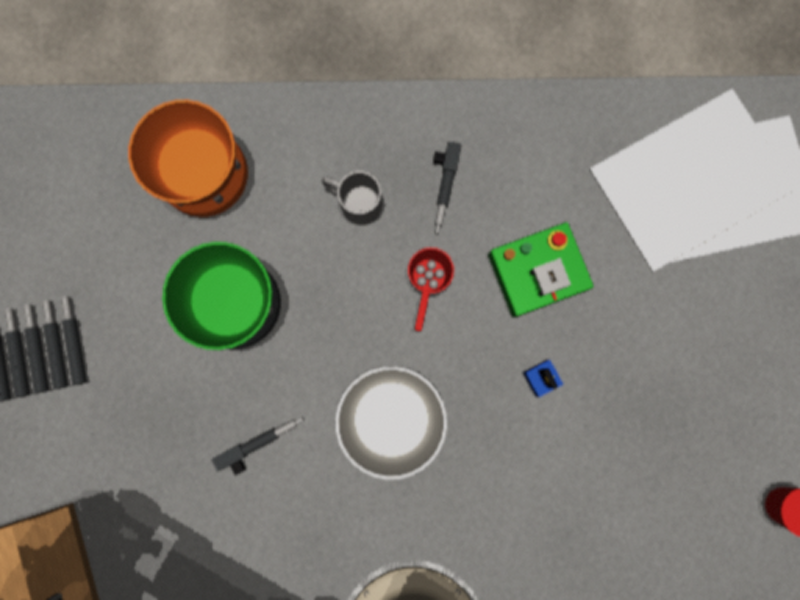

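View pics/side0.png

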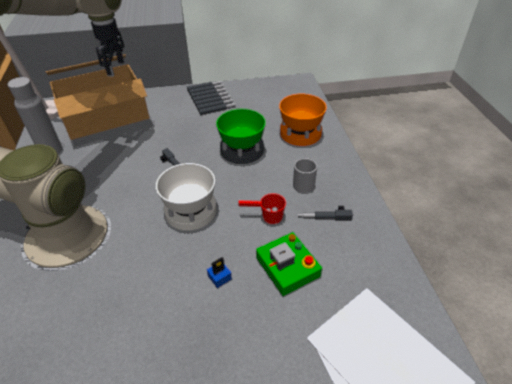

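The side view shows the orange bowl at (302,115), the green bowl at (241,130) and the white bowl at (186,190). The green one is meant, since orange and white are excluded. It sits at (218,297) in the enlarged top view. The cup is at (431,271) with its handle end at (419,330), the lock collar is at (552,276), and the key in the blue block is at (544,377). Next I measure them.

```bash
cat > m.py <<'E'
from h import *
d=load('top0'); im=d['img']; hsv=cv2.cvtColor(im,cv2.COLOR_BGR2HSV); H,S,V=[hsv[...,i].astype(int) for i in range(3)]
def comp(mask,u,v):
    n,l,st,c=cv2.connectedComponentsWithStats(mask.astype(np.uint8)); 
    ids=l[v-6:v+7,u-6:u+7]; k=np.bincount(ids[ids>0]).argmax(); return (l==k).astype(np.uint8)
def cont(m): return max(cv2.findContours(m,cv2.RETR_EXTERNAL,cv2.CHAIN_APPROX_NONE)[0],key=len)[:,0,:].astype(float)
def W(p,z): return np.array([onz(d,u,v,z)[:2] for u,v in p])
g=(H>45)&(H<75)&(S>120)
c=W(cont(comp(g,145,190)),.12); (x,y),r=cv2.minEnclosingCircle((c*1000).astype(np.float32)); 
A=np.c_[2*c,np.ones(len(c))]; s=np.linalg.lstsq(A,(c**2).sum(1),rcond=None)[0]; print('bowl',x,y,r,'ls',s[:2],np.sqrt(s[2]+s[0]**2+s[1]**2))
rd=((H<8)|(H>172))&(S>120)
cm=comp(rd,269,200); pw=W(np.argwhere(cm)[:,::-1],.062); 
cc=W(cont(cm),.062)
from scipy.optimize import least_squares
o=np.array([(431/1.5625),(271/1.5625)]); w0=W([o],.062)[0]
for it in range(5):
    q=cc[(np.linalg.norm(cc-w0,axis=1)<.042)&(np.linalg.norm(cc-w0,axis=1)>.033)]
    w0=least_squares(lambda p:np.linalg.norm(q-p,axis=1)-.038,w0,loss='soft_l1',f_scale=.001).x
print('cup rim ctr',w0,len(q),np.std(np.linalg.norm(q-w0,axis=1)))
ph=W(np.argwhere(cm)[:,::-1],.062); h=ph[np.linalg.norm(ph-w0,axis=1)>.05]
print('handle mean',h.mean(0),'len',np.linalg.norm(h-w0,axis=1).max(), 'ang(-x dir) deg',np.degrees(np.arctan2(*(h.mean(0)-w0)[::-1])))
bl=(H>100)&(H<130)&(S>120)
b=cv2.convexHull(cont(comp(bl,345,240)).astype(np.float32))[:,0]; print('block',cv2.minAreaRect((W(b,.032)*1000).astype(np.float32)))
gr=comp(g,330,165); b=cont(gr); print('box',cv2.minAreaRect((W(b,.045)*1000).astype(np.float32)))
E
python3 m.py
python3 - <<'E'
from h import *
im=load('top0')['img']
a=cv2.resize(im[140:260,310:385],None,fx=5,fy=5,interpolation=cv2.INTER_CUBIC)
b=cv2.resize(im[150:220,255:300],None,fx=5,fy=5,interpolation=cv2.INTER_CUBIC); b=cv2.copyMakeBorder(b,0,250,0,0,cv2.BORDER_CONSTANT)
cv2.imwrite('pics/crop1.png',np.hstack([a,b]))
E
```

```text
bowl 553.8403930664062 291.3304443359375 83.90972137451172 ls [0.55372642 0.29127654] 0.08202642801791458
cup rim ctr [ 0.5958078  -0.03857356] 79 0.001095719778791626
handle mean [ 0.52329631 -0.02139904] len 0.09963438736817279 ang(-x dir) deg 166.67490990133817
block ((419.0766296386719, -221.992919921875), (45.94141387939453, 49.200035095214844), 27.251100540161133)
box ((598.2750854492188, -221.47845458984375), (117.60064697265625, 143.04173278808594), 19.409177780151367)
```

View pics/crop1.png

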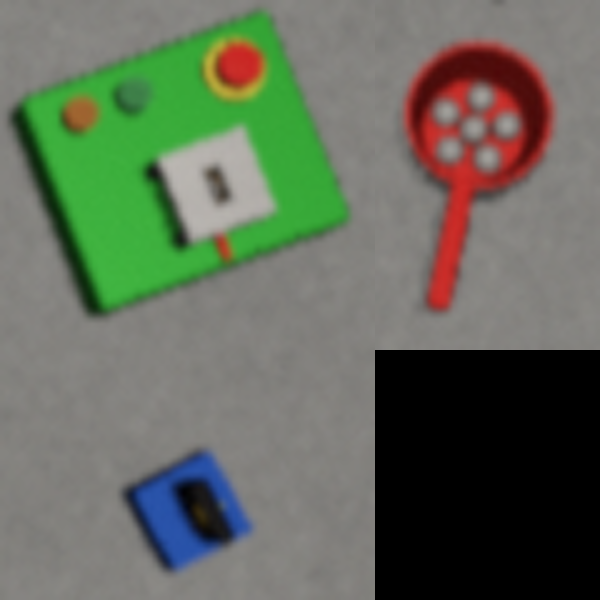

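The crop confirms the cup with six balls, with its handle pointing down and slightly left. It also shows the lock slot at about (217,186), with its long side tilted like the box, and the black key head in the blue block at (205,510). The tool can only yaw. My pouring plan is therefore to hold the handle, roll the cup in the grip with its foot against the green bowl's rim, and reverse that motion afterwards. The grasp comes first.

```bash
cat >> h.py <<'E'
def yaw(): 
    x=R.from_quat(bot.sense()['tcp_rot']).as_matrix()[:,0]; return np.degrees(np.arctan2(x[1],x[0]))
def plan(*wps):
    s=bot.sense(); M=R.from_quat(s['tcp_rot']).as_matrix(); y0=yaw()
    a=np.radians(y0); M=np.array([[np.cos(a),np.sin(a),0],[np.sin(a),-np.cos(a),0],[0,0,-1]])
    print('t %.2f pos %s yaw %.1f F %s T %s g %.3f q6 %.2f'%(s['t'],s['eef_pos'].round(4),y0,s['wrist_force'].round(1),s['wrist_torque'].round(2),s['gripper_width'],s['qpos'][5]))
    for w in wps:
        dp=M.T@(np.array(w[:3])-s['eef_pos'])*1000; t=-((w[3]-y0+180)%360-180); print(dp.round(1).tolist(),'turn',round(t,1))
E
python3 - <<'E'
from h import *
plan((.5257,-.022,.245,76.7),(.5257,-.022,.12,76.7),(.5257,-.022,.048,76.7))
d=load('top0')
print('lock',onz(d,353.2,177.2,.08),'slot px dir', onz(d,310+210/5,140+170/5,.08)[:2]-onz(d,310+226/5,140+200/5,.08)[:2])
print('mug',onz(d,360/1.5625,193/1.5625,.085),'white',onz(d,391/1.5625,422/1.5625,.12))
E
```

```text
t 0.10 pos [0.1635 0.4987 0.2448] yaw 71.8 F [-0.   0.   0.8] T [-0.06 -0.04  0.01] g 0.997 q6 -0.22
[-381.9, 506.4, -0.2] turn -4.9
[-381.9, 506.4, 124.8] turn -4.9
[-381.9, 506.4, 196.8] turn -4.9
lock [ 0.57941982 -0.23209354  0.08      ] slot px dir [0.01526253 0.00737774]
mug [0.71990312 0.07305178 0.085     ] white [0.3578401  0.02840931 0.12      ]
```

>>> carry_out:
  delta_pos:
    - [-382,506,0]
    - [-382,506,0]
    - [-382,506,0]
    - [-382,506,0]
    - [-382,506,0]
    - [-382,506,0]
    - [-382,506,0]
    - [-382,506,0]
    - [-382,506,0]
    - [-382,506,0]
    - [-382,506,0]
    - [-382,506,0]
    - [-382,506,0]
    - [-382,506,60]
    - [-382,506,100]
  turn: [-5,-5,-5,-5,-5,-5,-5,-5,-5,-5,-5,-5,-5,-5,-5]
  fingers: [0.7,0.7,0.7,0.7,0.7,0.7,0.7,0.7,0.7,0.7,0.7,0.7,0.7,0.7,0.7]

```text
t: 1.98
eef_pos: [0.5243, -0.0203, 0.1437]
tcp_rot: [0.783, 0.622, -0.0, -0.0]
wrist_force: [-0.0, 0.1, 0.7]
gripper_width: 0.701
```

Run:
```python
from h import *
plan((.5257,-.022,.12,76.7),(.5257,-.022,.048,76.7))
d=shot('wrist','w1',scale=1.3); d=load('w1'); print(d['K'])
for p in[(.5257,-.022,.062),(.5958,-.0386,.062),(.4975,-.0153,.062)]: print([round(x*1.3) for x in proj(d,p,True)])
```

```text
t 1.98 pos [ 0.5243 -0.0203  0.1437] yaw 77.0 F [-0.   0.1  0.7] T [ 0.01 -0.06 -0.01] g 0.701 q6 -1.61
[-1.4, 1.7, 23.7] turn 0.3
[-1.4, 1.7, 95.7] turn 0.3
[[297.31863964   0.         256.15328538]
 [  0.         297.31863964 190.54089732]
 [  0.           0.           1.        ]]
[331, 266]
[331, 368]
[331, 218]
```

View pics/w1.png

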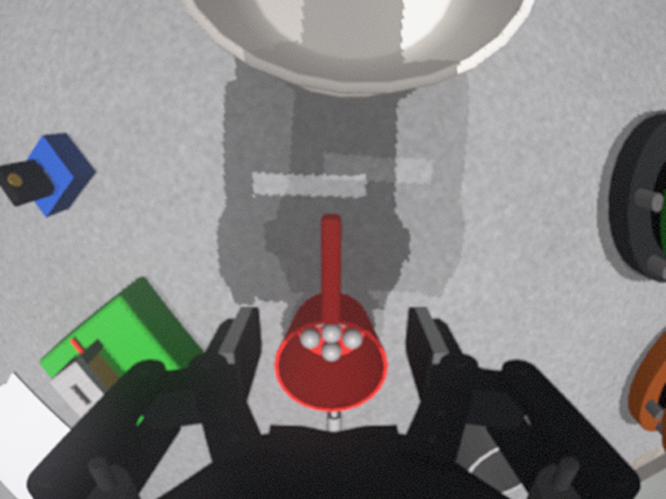

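The wrist view shows the handle at column 331, with the fingers at (240,345) and (428,345) either side. The predicted grip point (331,266) and rim centre (331,368) lie on the object, so I descend and close.

>>> carry_out:
  delta_pos:
    - [-1,2,40]
    - [-1,2,75]
    - [-1,2,96]
    - [-1,2,96]
    - [-1,2,96]
    - [-1,2,96]
    - [-1,2,96]
    - [-1,2,96]
    - [-1,2,96]
    - [-1,2,96]
  turn: [0,0,0,0,0,0,0,0,0,0]
  fingers: [0.5,0.4,0.3,0.3,0,0,0,0,0,0]

```text
t: 3.28
eef_pos: [0.5276, -0.0229, 0.0508]
tcp_rot: [0.783, 0.622, 0.001, 0.001]
wrist_force: [-2.2, 2.2, 7.2]
gripper_width: 0.129
```

>>> carry_out:
  delta_pos:
    - [0,0,-3]
    - [0,0,-6]
    - [0,0,-10]
    - [0,0,-10]
  turn: [0,0,0,0]
  fingers: [0,0,0,0]

```text
t: 3.78
eef_pos: [0.5272, -0.0232, 0.0596]
tcp_rot: [0.783, 0.621, 0.0, 0.0]
wrist_force: [-0.1, -0.6, -3.1]
gripper_width: 0.125
```

Run:
```python
from h import *
plan()
d=shot('side','s2',(160,80,360,280),3)
```

```text
t 3.77 pos [ 0.5272 -0.0232  0.0596] yaw 76.8 F [-0.1 -0.6 -3.1] T [0.04 0.14 0.07] g 0.125 q6 -1.61
```

View pics/s2.png

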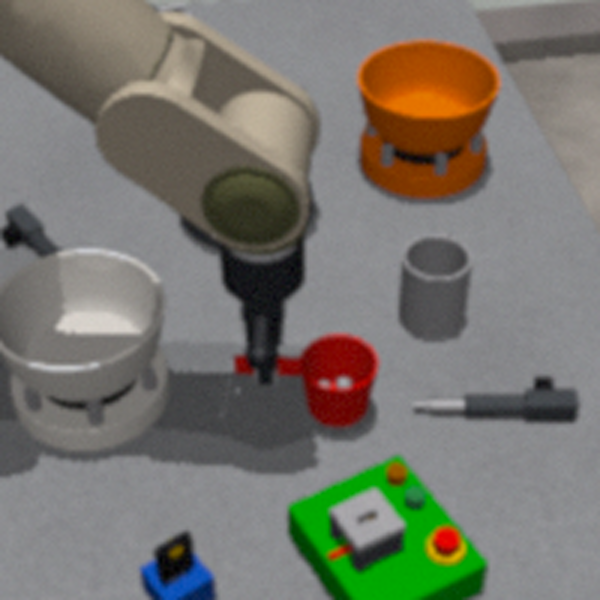

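The side view shows the cup lifted and level, gripped at the handle at (265,365), with the balls still inside. I carry it to just short of the green bowl's rim on the base side.

```bash
cat > arc.py <<'E'
from h import *
C=np.array([.5537,.2913]); A=np.arctan2(C[1],C[0]); p=np.array([np.cos(A),np.sin(A)]); Y=np.degrees(A)+90
def P(th,z,back=0.,a0=.0703,bottom=False):
    th=np.radians(th); 
    c=np.array([a0+.030+.129*z,z-.053])
    r=np.array([c[0]*np.cos(th)+c[1]*np.sin(th),-c[0]*np.sin(th)+c[1]*np.cos(th)])
    q=-r; e=C-.084*p; xy=e+p*(q[0]-back); return (xy[0],xy[1],.12+q[1]-.005,Y)
E
python3 - <<'E'
from arc import *
q=P(0,.02,.02); print(q); plan((.5272,-.0232,.18,76.8),(q[0],q[1],.18,Y),q)
E
```

```text
(np.float64(0.37061162352602706), np.float64(0.19497772427872798), np.float64(0.148), np.float64(117.74873062945272))
t 3.83 pos [ 0.5271 -0.0232  0.0594] yaw 76.8 F [ 0.5  0.5 -2.5] T [0.05 0.13 0.05] g 0.127 q6 -1.61
[0.0, 0.1, -120.6] turn 0.0
[176.9, -202.0, -120.6] turn -40.9
[176.9, -202.0, -88.6] turn -40.9
```

>>> carry_out:
  delta_pos:
    - [0,0,-25]
    - [0,0,-60]
    - [0,0,-100]
    - [10,-15,-130]
    - [30,-38,-140]
    - [55,-65,-140]
    - [80,-92,-140]
    - [105,-120,-140]
    - [130,-148,-140]
    - [150,-172,-140]
    - [166,-190,-140]
    - [174,-199,-135]
    - [177,-202,-120]
    - [177,-202,-105]
    - [177,-202,-94]
    - [177,-202,-89]
    - [177,-202,-89]
  turn: [0,0,0,-4,-9,-14,-19,-24,-29,-34,-38,-41,-41,-41,-41,-41,-41]
  fingers: [0,0,0,0,0,0,0,0,0,0,0,0,0,0,0,0,0]

```text
t: 5.95
eef_pos: [0.3708, 0.195, 0.1482]
tcp_rot: [0.516, 0.856, -0.0, -0.0]
wrist_force: [-0.0, 0.4, -1.8]
gripper_width: 0.129
```

Run:
```python
from arc import *
plan(P(0,.02,.01),P(0,.02),*[P(t,.02) for t in (5,10,15,20,25,30)])
shot('side','s3',(150,40,310,240),3)
a=cams.get_image('top'); np.savez('pics/t3.npz',K=a['camera_matrix'],V=a['view'],img=a['img'])
im=cv2.resize(a['img'][120:260,80:300],None,fx=3,fy=3)[:400]
s=cv2.imread('pics/s3.png'); s=cv2.resize(s,None,fx=.67,fy=.67); im=cv2.resize(im,None,fx=.7,fy=.7)
o=np.zeros((402,322+im.shape[1],3),np.uint8); o[:s.shape[0],:s.shape[1]]=s[:402]; o[:im.shape[0],322:]=im; cv2.imwrite('pics/b3.png',o)
```

```text
t 5.95 pos [0.3708 0.195  0.1482] yaw 117.8 F [-0.   0.4 -1.8] T [-0.12  0.18 -0.07] g 0.129 q6 -1.85
[0.0, 9.8, 0.2] turn 0.1
[0.0, 19.8, 0.2] turn 0.1
[-0.0, 23.1, -8.6] turn 0.1
[-0.0, 27.1, -17.2] turn 0.1
[-0.0, 31.9, -25.3] turn 0.1
[-0.0, 37.3, -33.0] turn 0.1
[-0.0, 43.4, -40.2] turn 0.1
[-0.0, 50.1, -46.8] turn 0.1
```

View pics/b3.png

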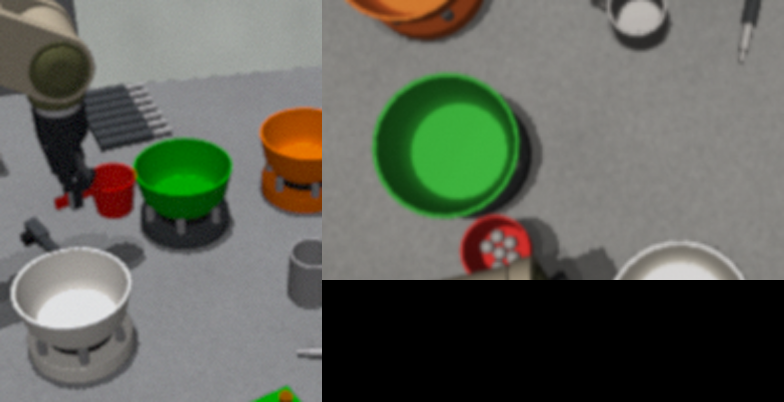

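The cup is level just off the green rim, at (497,247) with the bowl at (445,145) in the right-hand crop, and all balls are inside. I start the rolling arc carefully and check the forces.

>>> carry_out:
  delta_pos:
    - [0,10,0]
    - [0,16,0]
    - [0,20,0]
    - [0,23,-9]
    - [0,27,-17]
    - [0,32,-25]
  turn: [0,0,0,0,0,0]
  fingers: [0,0,0,0,0,0]

```text
t: 6.8
eef_pos: [0.3979, 0.2098, 0.1735]
tcp_rot: [0.516, 0.857, -0.001, -0.001]
wrist_force: [-4.1, -3.0, -2.6]
gripper_width: 0.125
```

Run:
```python
from arc import *
plan(*[P(t,.02) for t in (15,20,25,30)])
shot('side','s4',(170,100,270,170),5)
```

```text
t 6.80 pos [0.3979 0.2098 0.1735] yaw 117.9 F [-4.1 -3.  -2.6] T [-0.53  0.98 -0.03] g 0.125 q6 -1.83
[-0.4, 1.0, -0.0] turn 0.1
[-0.4, 6.4, -7.7] turn 0.1
[-0.4, 12.5, -14.9] turn 0.1
[-0.5, 19.2, -21.5] turn 0.1
```

View pics/s4.png

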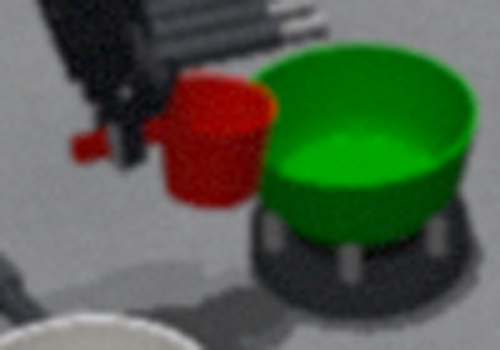

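The cup has tilted about 12° against the rim with a side force of about 5 N, so the method works. I continue the arc.

Run:
```python
from arc import *
q0=np.array(P(15,.02)[:3])
for t in range(20,116,5):
    d=np.array(P(t,.02)[:3])-q0; print(t,[0,round(1000*float(d[:2]@p)),round(-1000*d[2])])
```

```text
20 [0, 5, -8]
25 [0, 12, -15]
30 [0, 18, -22]
35 [0, 25, -28]
40 [0, 33, -33]
45 [0, 41, -38]
50 [0, 50, -42]
55 [0, 59, -45]
60 [0, 68, -47]
65 [0, 77, -49]
70 [0, 87, -49]
75 [0, 96, -49]
80 [0, 105, -49]
85 [0, 115, -47]
90 [0, 124, -44]
95 [0, 133, -41]
100 [0, 141, -37]
105 [0, 149, -32]
110 [0, 157, -27]
115 [0, 164, -21]
```

>>> carry_out:
  delta_pos:
    - [0,5,-8]
    - [0,12,-15]
    - [0,18,-22]
    - [0,25,-28]
    - [0,33,-33]
    - [0,41,-38]
    - [0,50,-42]
    - [0,59,-45]
    - [0,68,-47]
  turn: [0,0,0,0,0,0,0,0,0]
  fingers: [0,0,0,0,0,0,0,0,0]

```text
t: 7.98
eef_pos: [0.4591, 0.242, 0.221]
tcp_rot: [0.516, 0.857, -0.0, -0.0]
wrist_force: [-3.0, -1.9, 1.6]
gripper_width: 0.126
```

Run:
```python
from arc import *
plan()
shot('side','s5',(170,80,290,170),5)
```

```text
t 7.97 pos [0.4591 0.242  0.221 ] yaw 117.9 F [-3.  -1.9  1.6] T [-0.56  1.08 -0.07] g 0.126 q6 -1.80
```

View pics/s5.png

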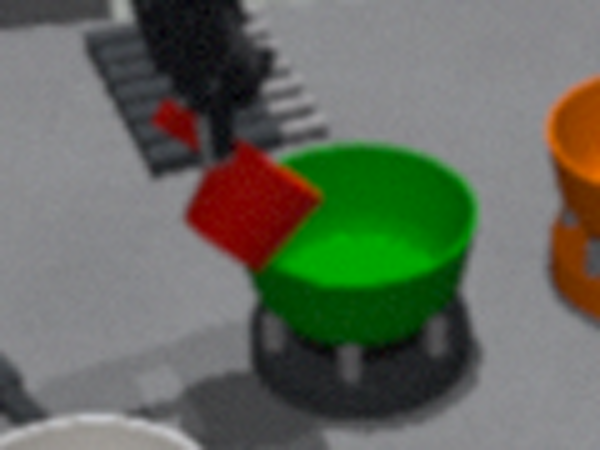

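The cup is tilted about 55°, with its wall on the rim at (260,265) and its mouth over the bowl. I continue past 90° to pour.

>>> carry_out:
  delta_pos:
    - [0,9,-2]
    - [0,19,-2]
    - [0,28,-2]
    - [0,37,-2]
    - [0,47,0]
    - [0,56,3]
    - [0,65,6]
    - [0,73,10]
    - [0,81,15]
    - [0,89,20]
    - [0,89,20]
    - [0,89,20]
    - [0,89,20]
    - [0,89,20]
  turn: [0,0,0,0,0,0,0,0,0,0,0,0,0,0]
  fingers: [0,0,0,0,0,0,0,0,0,0,0,0,0,0]

```text
t: 9.78
eef_pos: [0.5395, 0.2841, 0.2013]
tcp_rot: [0.516, 0.856, 0.002, 0.002]
wrist_force: [2.1, 1.5, 5.6]
gripper_width: 0.128
```

Run:
```python
from arc import *
plan()
a=shot('side','s6')['img'][60:180,170:300]; b=shot('top','t6')['img'][130:250,80:210]
cv2.imwrite('pics/b6.png',cv2.resize(np.hstack([a,b]),None,fx=3,fy=3,interpolation=cv2.INTER_CUBIC))
```

```text
t 9.78 pos [0.5395 0.2841 0.2013] yaw 117.8 F [2.1 1.5 5.6] T [ 0.08 -0.05  0.04] g 0.128 q6 -1.76
```

View pics/b6.png

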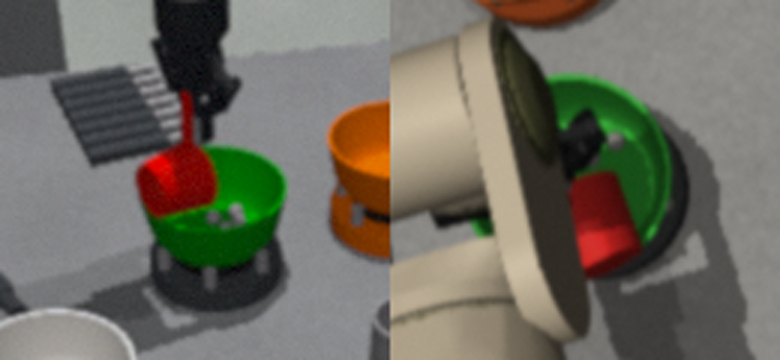

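Balls lie in the green bowl at (230,213), and the cup is tipped beyond 90° with its foot just outside the rim. I lift, shift inward so the cup's base is inside the rim, and then measure.

>>> carry_out:
  delta_pos:
    - [0,0,-10]
    - [0,0,-22]
    - [0,0,-30]
    - [0,12,-30]
    - [0,25,-30]
    - [0,35,-30]
    - [0,35,-30]
    - [0,35,-30]
  turn: [0,0,0,0,0,0,0,0]
  fingers: [0,0,0,0,0,0,0,0]

```text
t: 10.88
eef_pos: [0.5685, 0.2997, 0.2304]
tcp_rot: [0.516, 0.856, -0.0, -0.0]
wrist_force: [0.7, 0.5, -2.5]
gripper_width: 0.128
```

```bash
cat >> arc.py <<'E'
def Q(th,a=.090,back=0.):
    t=np.radians(th); c=np.array([a,-.053]); r=np.array([c[0]*np.cos(t)+c[1]*np.sin(t),-c[0]*np.sin(t)+c[1]*np.cos(t)])
    xy=C-.079*p+p*(-r[0]-back); return (xy[0],xy[1],.12-r[1]-.005,Y)
E
python3 - <<'E'
from arc import *
plan(Q(95,back=-.03),*[Q(t) for t in range(95,4,-10)])
a=shot('side','s7')['img'][60:160,190:280]; b=shot('wrist','w7')['img']
a=cv2.resize(a,None,fx=3.5,fy=3.5,interpolation=cv2.INTER_CUBIC); b=cv2.resize(b,(467,350)); cv2.imwrite('pics/b7.png',np.hstack([a,b]))
E
```

```text
t 10.88 pos [0.5685 0.2997 0.2304] yaw 117.9 F [ 0.7  0.5 -2.5] T [ 0.02 -0.   -0.03] g 0.128 q6 -1.75
[-0.5, -5.4, 30.4] turn 0.1
[-0.5, -35.4, 30.4] turn 0.1
[-0.5, -51.0, 21.1] turn 0.1
[-0.4, -68.1, 14.7] turn 0.1
[-0.4, -86.0, 11.4] turn 0.1
[-0.4, -104.2, 11.3] turn 0.1
[-0.3, -122.2, 14.3] turn 0.1
[-0.3, -139.3, 20.4] turn 0.1
[-0.3, -155.2, 29.3] turn 0.1
[-0.2, -169.2, 40.9] turn 0.1
[-0.2, -181.0, 54.8] turn 0.1
```

View pics/b7.png

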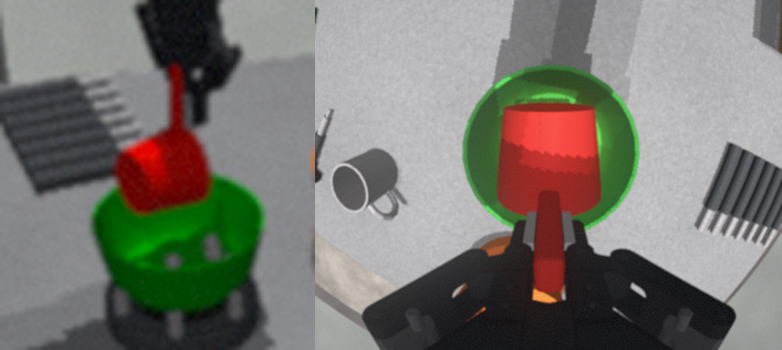

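The cup is aligned with the jaws, its base faces the near rim, and balls lie in the bowl at (175,258) and (210,245) in the left crop. Now the reverse arc, with the base against the inside of the rim.

>>> carry_out:
  delta_pos:
    - [0,-2,12]
    - [0,-5,24]
    - [0,-8,30]
    - [0,-18,30]
    - [0,-28,30]
    - [0,-35,30]
    - [0,-43,26]
    - [0,-51,21]
    - [0,-59,18]
    - [0,-68,15]
    - [0,-77,13]
    - [0,-86,11]
    - [0,-95,11]
    - [0,-104,11]
  turn: [0,0,0,0,0,0,0,0,0,0,0,0,0,0]
  fingers: [0,0,0,0,0,0,0,0,0,0,0,0,0,0]

```text
t: 12.72
eef_pos: [0.4762, 0.2509, 0.2192]
tcp_rot: [0.516, 0.856, -0.0, -0.0]
wrist_force: [0.7, -0.0, -0.6]
gripper_width: 0.128
```

>>> carry_out:
  delta_pos:
    - [0,-9,1]
    - [0,-18,3]
    - [0,-26,6]
    - [0,-35,9]
    - [0,-43,13]
    - [0,-51,18]
    - [0,-58,23]
    - [0,-65,30]
    - [0,-71,36]
    - [0,-77,43]
    - [0,-82,50]
  turn: [0,0,0,0,0,0,0,0,0,0,0]
  fingers: [0,0,0,0,0,0,0,0,0,0,0]

```text
t: 14.1
eef_pos: [0.4039, 0.2127, 0.1688]
tcp_rot: [0.516, 0.857, -0.0, -0.0]
wrist_force: [-0.5, 0.3, -1.1]
gripper_width: 0.125
```

Run:
```python
from arc import *
plan()
a=shot('side','s8')['img'][90:190,150:280]; b=shot('top','t8')['img'][140:240,90:220]
cv2.imwrite('pics/b8.png',cv2.resize(np.hstack([a,b]),None,fx=3,fy=3,interpolation=cv2.INTER_CUBIC))
# balls: low-saturation bright blobs in bowl
d=load('t8'); hsv=cv2.cvtColor(d['img'],cv2.COLOR_BGR2HSV); u,v=proj(d,(.5537,.2913,.066)); 
m=((hsv[...,1]<110)&(hsv[...,2]>60)).astype(np.uint8); mk=np.zeros_like(m); cv2.circle(mk,(int(u),int(v)),22,1,-1); m*=mk
n,l,st,c=cv2.connectedComponentsWithStats(m); print((u,v),[(int(s[4]),onz(d,*x,.066)[:2].round(3).tolist()) for s,x in zip(st[1:],c[1:])])
d=load('s8'); hsv=cv2.cvtColor(d['img'],cv2.COLOR_BGR2HSV); m=(((hsv[...,0]<8)|(hsv[...,0]>172))&(hsv[...,1]>120)); m[:, :150]=0; m[200:]=0; m[:,245:]=0
ys,xs=np.nonzero(m); print('red bbox',xs.min(),xs.max(),ys.min(),ys.max())
for z0 in (55,): pass
```

```text
t 14.10 pos [0.4039 0.2127 0.1688] yaw 117.9 F [-0.5  0.3 -1.1] T [ 0.01 -0.06  0.06] g 0.125 q6 -1.83
(np.float64(144.7313267636901), np.float64(191.30116408833834)) [(30, [0.602, 0.287]), (52, [0.59, 0.27]), (67, [0.589, 0.311]), (32, [0.548, 0.297])]
red bbox 175 202 116 158
```

```bash
cat > fit.py <<'E'
from arc import *
def cupfit(fn,pos,yawdeg,thr,a0=.0703,crop=(150,60,300,200),g=0.):
    d=load(fn); hsv=cv2.cvtColor(d['img'],cv2.COLOR_BGR2HSV); m=(((hsv[...,0]<8)|(hsv[...,0]>172))&(hsv[...,1]>110)).astype(np.uint8)
    x0,y0,x1,y1=crop; k=np.zeros_like(m); k[y0:y1,x0:x1]=1; m*=k
    a=np.radians(yawdeg-90); pp=np.array([np.cos(a),np.sin(a),0]); yy=np.array([-np.sin(a),np.cos(a),0]); G=np.array(pos)+[0,0,.005]; out=[]
    for th in thr:
        t=np.radians(th); ex=pp*np.cos(t)+np.array([0,0,-np.sin(t)]); ez=pp*np.sin(t)+np.array([0,0,np.cos(t)])
        O=G-ex*(-a0)-ez*.053
        w=lambda x,y,z: proj(d,O+ex*x+yy*y+ez*z)
        r=np.zeros_like(m); ph=np.linspace(0,2*np.pi,40)
        body=[w(.030*np.cos(f),.030*np.sin(f),0) for f in ph]+[w(.038*np.cos(f),.038*np.sin(f),.062) for f in ph]
        bar=[w(x,y,z) for x in(-.101,-.036) for y in(-.006,.006) for z in(.044,.062)]
        for pts in(body,bar): cv2.fillConvexPoly(r,cv2.convexHull(np.round(np.array(pts)).astype(np.int32)),1)
        out.append(((r&m).sum()/(r|m).sum(),th))
    return sorted(out)[::-1][:4],m.sum()
E
python3 - <<'E'
from fit import *
print(cupfit('s8',[0.4039,0.2127,0.1688],117.9,range(-10,130,5)))
print(cupfit('s7',[0.5685,0.2997,0.2304],117.9,range(-10,130,5)))
print(cupfit('s5',[0.4591,0.242,0.221],117.9,range(-10,130,5)))
E
```

```text
([(np.float64(0.6469135802469136), 100), (np.float64(0.630731102850062), 95), (np.float64(0.6298076923076923), 105), (np.float64(0.6061320754716981), 110)], np.uint64(576))
([(np.float64(0.6560913705583756), 105), (np.float64(0.6501901140684411), 100), (np.float64(0.6344743276283619), 110), (np.float64(0.6097867001254705), 95)], np.uint64(565))
([(np.float64(0.6731391585760518), 50), (np.float64(0.655608214849921), 55), (np.float64(0.5969924812030075), 45), (np.float64(0.5735512630014858), 60)], np.uint64(458))
```

The fit shows the cup is still tipped at about 100°. Its foot edge was level with the rim and slid over it, so it did not roll back. Blob areas in the bowl account for six balls. I repeat the reverse move with the cup about 20 mm deeper so the base engages the rim.

```bash
cat >> arc.py <<'E'
def at(s,z): xy=C+p*s; return (xy[0],xy[1],z,Y)
E
python3 - <<'E'
from arc import *
pts=[at(-.169,.26),at(.031,.26),at(.031,.18)]
aa=np.interp
for th in (105,100,95,90,85,80,75,70,65,60,50,40,30,20,10):
    a=float(np.interp(th,[10,60,75,90,105],[.067,.06,.058,.067,.081])); pts.append(Q(th,a))
plan(*pts)
E
```

```text
t 14.20 pos [0.4036 0.2127 0.1686] yaw 117.8 F [ 0.  -0.3 -0.9] T [-0.   -0.    0.02] g 0.132 q6 -1.83
[-0.3, 0.5, -91.4] turn 0.1
[-0.6, 200.5, -91.4] turn 0.1
[-0.6, 200.5, -11.4] turn 0.1
[-0.6, 162.6, -11.0] turn 0.1
[-0.5, 155.9, -12.4] turn 0.1
[-0.5, 149.5, -13.2] turn 0.1
[-0.5, 143.5, -13.4] turn 0.1
[-0.5, 137.7, -14.8] turn 0.1
[-0.5, 132.1, -15.7] turn 0.1
[-0.5, 126.6, -16.2] turn 0.1
[-0.5, 120.2, -19.7] turn 0.1
[-0.5, 113.4, -22.6] turn 0.1
[-0.5, 106.4, -24.9] turn 0.1
[-0.4, 91.6, -27.6] turn 0.1
[-0.4, 76.4, -27.4] turn 0.1
[-0.4, 61.4, -24.4] turn 0.1
[-0.4, 46.9, -18.7] turn 0.1
[-0.3, 33.7, -10.3] turn 0.1
```

>>> carry_out:
  delta_pos:
    - [0,0,-50]
    - [0,0,-92]
    - [0,50,-92]
    - [0,100,-92]
    - [0,150,-92]
    - [0,190,-92]
    - [0,200,-75]
    - [0,200,-45]
    - [0,200,-20]
    - [0,200,-11]
    - [0,188,-11]
    - [0,176,-11]
    - [0,163,-11]
    - [0,156,-12]
    - [0,149,-13]
    - [0,143,-13]
    - [0,138,-15]
    - [0,132,-16]
    - [0,127,-16]
  turn: [0,0,0,0,0,0,0,0,0,0,0,0,0,0,0,0,0,0,0]
  fingers: [0,0,0,0,0,0,0,0,0,0,0,0,0,0,0,0,0,0,0]

```text
t: 16.58
eef_pos: [0.519, 0.2741, 0.1891]
tcp_rot: [0.516, 0.857, 0.006, 0.003]
wrist_force: [6.7, 8.9, 7.8]
gripper_width: 0.128
```

Run:
```python
from fit import *
plan()
shot('side','s9'); print(cupfit('s9',bot.sense()['eef_pos'],117.9,range(0,130,5)))
```

```text
t 16.57 pos [0.519  0.2741 0.1891] yaw 117.9 F [6.7 8.9 7.8] T [ 1.81 -1.59  0.13] g 0.128 q6 -1.77
([(np.float64(0.6122137404580152), 70), (np.float64(0.6081081081081081), 75), (np.float64(0.5735963581183612), 65), (np.float64(0.5710227272727273), 80)], np.uint64(436))
```

It engages now: the side force is about 11 N and the tilt is down to about 72°. I continue the roll-back.

>>> carry_out:
  delta_pos:
    - [0,-7,-4]
    - [0,-13,-7]
    - [0,-20,-9]
    - [0,-27,-10]
    - [0,-35,-12]
    - [0,-43,-12]
    - [0,-50,-12]
    - [0,-58,-10]
    - [0,-65,-9]
    - [0,-73,-6]
    - [0,-80,-3]
    - [0,-87,1]
    - [0,-93,5]
    - [0,-93,5]
  turn: [0,0,0,0,0,0,0,0,0,0,0,0,0,0]
  fingers: [0,0,0,0,0,0,0,0,0,0,0,0,0,0]

```text
t: 18.38
eef_pos: [0.4343, 0.2286, 0.181]
tcp_rot: [0.516, 0.856, 0.0, 0.001]
wrist_force: [0.3, 0.8, 7.6]
gripper_width: 0.126
```

Run:
```python
from fit import *
plan(at(-.19,.22))
shot('side','s10'); print(cupfit('s10',bot.sense()['eef_pos'],117.9,range(-20,130,5)))
```

```text
t 18.38 pos [0.4343 0.2286 0.181 ] yaw 117.8 F [0.3 0.8 7.6] T [ 0.3  -0.56  0.01] g 0.126 q6 -1.81
[-0.0, -55.2, -39.0] turn 0.1
([(np.float64(0.7009472259810555), 15), (np.float64(0.6918918918918919), 10), (np.float64(0.6423841059602649), 20), (np.float64(0.6113924050632912), 5)], np.uint64(537))
```

The cup is back to about 13° from upright, and pressing it on the bench will level the rest. I carry it back to its original clear spot.

Run:
```python
from arc import *
plan((*bot.sense()['eef_pos'][:2],.23,117.8),(.5257,-.022,.23,76.7),(.5257,-.022,.075,76.7))
```

```text
t 18.43 pos [0.4344 0.2287 0.181 ] yaw 117.8 F [0.6 0.4 6.6] T [ 0.25 -0.53  0.02] g 0.128 q6 -1.81
[0.0, 0.0, -49.0] turn 0.0
[-264.3, -36.3, -49.0] turn 41.1
[-264.3, -36.3, 106.0] turn 41.1
```

>>> carry_out:
  delta_pos:
    - [0,0,-25]
    - [0,0,-50]
    - [-20,-3,-55]
    - [-55,-8,-55]
    - [-95,-13,-55]
    - [-135,-18,-55]
    - [-175,-24,-55]
    - [-210,-29,-55]
    - [-240,-33,-50]
    - [-258,-35,-30]
    - [-264,-36,10]
    - [-264,-36,50]
    - [-264,-36,85]
    - [-264,-36,100]
    - [-264,-36,104]
    - [-264,-36,104]
  turn: [0,0,3,9,15,21,27,33,38,41,41,41,41,41,41,41]
  fingers: [0,0,0,0,0,0,0,0,0,0,0,0,0,0,0,0]

```text
t: 20.42
eef_pos: [0.5261, -0.0215, 0.0771]
tcp_rot: [0.783, 0.622, 0.0, 0.0]
wrist_force: [0.3, 0.2, -0.6]
gripper_width: 0.128
```

Run:
```python
from fit import *
plan((.5257,-.022,.05,76.7))
shot('side','s11'); 
for a0 in (.066,.0703,.075): print(cupfit('s11',bot.sense()['eef_pos'],yaw(),range(-20,60,4),a0=a0,crop=(200,150,320,250)))
```

```text
t 20.43 pos [ 0.5261 -0.0215  0.0771] yaw 76.9 F [ 0.3  0.2 -0.6] T [-0.03  0.08 -0.02] g 0.128 q6 -1.60
[-0.5, -0.3, 27.1] turn 0.2
([(np.float64(0.7915742793791575), 16), (np.float64(0.7887168141592921), 12), (np.float64(0.7549234135667396), 20), (np.float64(0.7308934337997847), 8)], np.uint64(715))
([(np.float64(0.7745098039215687), 16), (np.float64(0.748099891422367), 20), (np.float64(0.73475935828877), 12), (np.float64(0.6827225130890052), 24)], np.uint64(715))
([(np.float64(0.6979936642027456), 16), (np.float64(0.6893305439330544), 20), (np.float64(0.6728778467908902), 12), (np.float64(0.659043659043659), 24)], np.uint64(715))
```

>>> carry_out:
  delta_pos:
    - [0,0,5]
    - [0,0,10]
    - [0,0,15]
    - [0,0,20]
    - [0,0,24]
    - [0,0,27]
    - [0,0,29]
    - [0,0,29]
  turn: [0,0,0,0,0,0,0,0]
  fingers: [0,0,0,0,0,0,0,0]

```text
t: 21.48
eef_pos: [0.5262, -0.0215, 0.0481]
tcp_rot: [0.783, 0.622, 0.0, 0.001]
wrist_force: [-4.4, 1.4, 8.7]
gripper_width: 0.125
```

Run:
```python
from fit import *
plan()
shot('side','s12'); 
for a0 in (.062,.066,.0703): print(cupfit('s12',bot.sense()['eef_pos'],yaw(),range(-20,60,4),a0=a0,crop=(200,150,320,250)))
```

```text
t 21.48 pos [ 0.5262 -0.0215  0.0481] yaw 76.9 F [-4.4  1.4  8.7] T [ 0.04  0.17 -0.02] g 0.125 q6 -1.60
([(np.float64(0.797752808988764), 0), (np.float64(0.7927927927927928), 4), (np.float64(0.7792642140468228), -4), (np.float64(0.7401315789473685), 8)], np.uint64(710))
([(np.float64(0.8072976054732041), 0), (np.float64(0.8049886621315193), 4), (np.float64(0.7647058823529411), 8), (np.float64(0.746974697469747), -4)], np.uint64(710))
([(np.float64(0.7669256381798002), 4), (np.float64(0.7415485278080698), 8), (np.float64(0.7264864864864865), 0), (np.float64(0.6967741935483871), 12)], np.uint64(710))
```

The cup is upright within the fit's resolution and pressed on the bench. I let go, rise, and move over the key block.

>>> carry_out:
  delta_pos:
    - [0,0,-2]
    - [0,0,-2]
    - [0,0,-2]
    - [0,0,-2]
    - [0,0,-2]
    - [0,0,-20]
    - [0,0,-70]
    - [0,0,-120]
    - [0,0,-120]
  turn: [0,0,0,0,0,0,0,0,0]
  fingers: [0.1,0.2,0.3,0.4,0.45,0.45,0.45,0.45,0.45]

```text
t: 22.65
eef_pos: [0.5273, -0.0218, 0.1708]
tcp_rot: [0.783, 0.622, 0.002, 0.003]
wrist_force: [0.3, 0.3, -0.2]
gripper_width: 0.448
```

Run:
```python
from fit import *
plan((.41,-.205,.17,117))
shot('side','s13')
for a0 in (.062,.066,.0703): print(cupfit('s13',[.5262,-.0215,.0481],76.9,range(-12,24,2),a0=a0,crop=(200,150,320,250)))
```

```text
t 22.65 pos [ 0.5273 -0.0218  0.1708] yaw 76.9 F [ 0.3  0.3 -0.2] T [ 0.01 -0.02 -0.01] g 0.448 q6 -1.60
[-205.1, -72.6, 0.8] turn -40.1
([(np.float64(0.8550561797752809), 0), (np.float64(0.8492688413948256), 4), (np.float64(0.8470982142857143), -2), (np.float64(0.8442714126807565), 2)], np.uint64(761))
([(np.float64(0.8569807037457434), 0), (np.float64(0.8544018058690744), 4), (np.float64(0.8465011286681715), 6), (np.float64(0.8379272326350606), 2)], np.uint64(761))
([(np.float64(0.8035126234906695), 4), (np.float64(0.7980132450331126), 6), (np.float64(0.7854821235102926), 8), (np.float64(0.7819548872180451), 2)], np.uint64(761))
```

>>> carry_out:
  delta_pos:
    - [-50,-18,0]
    - [-105,-37,0]
    - [-155,-55,0]
    - [-195,-70,0]
    - [-205,-73,0]
    - [-205,-73,0]
    - [-205,-73,0]
  turn: [-10,-20,-30,-40,-40,-40,-40]
  fingers: [0.45,0.45,0.45,0.45,0.45,0.45,0.45]

```text
t: 23.58
eef_pos: [0.4082, -0.2038, 0.1666]
tcp_rot: [0.524, 0.852, 0.0, -0.001]
wrist_force: [-0.1, 0.0, -0.3]
gripper_width: 0.451
```

Run:
```python
from h import *
plan()
b=shot('wrist','w14')['img']; t=shot('top','t14')['img']; s=shot('side','s14')['img']
d=load('w14'); f=lambda p:[round(float(x),1) for x in proj(d,p,True)]
print('keytop',f((.419,-.222,.076)),'lock',f((.5794,-.2300,.08)),'cam',-d['V'][:3,:3].T@d['V'][:3,3])
a=cv2.resize(b,None,fx=1.17,fy=1.17); u,v=map(int,f((.419,-.222,.05))); 
def cr(u,v,r): u=max(u,r);v=max(v,r); return cv2.resize(b[v-r:v+r,u-r:u+r],(200,200),interpolation=cv2.INTER_CUBIC)
ul,vl=map(int,f((.5794,-.23,.08)))
print(u,v,ul,vl)
col=np.vstack([cr(u,v,40),cr(min(ul,471),min(vl,343),40)])[:a.shape[0]]; col=cv2.copyMakeBorder(col,0,a.shape[0]-len(col),0,0,cv2.BORDER_CONSTANT)
cv2.imwrite('pics/b14.png',np.hstack([a,col]))
```

```text
t 23.57 pos [ 0.4082 -0.2038  0.1666] yaw 116.8 F [-0.1  0.  -0.3] T [-0.02 -0.01  0.04] g 0.451 q6 -2.76
keytop [229.9, 200.9] lock [158.5, 329.0] cam [ 0.33982588 -0.23939539  0.29602281]
232 190 158 329
```

View pics/b14.png

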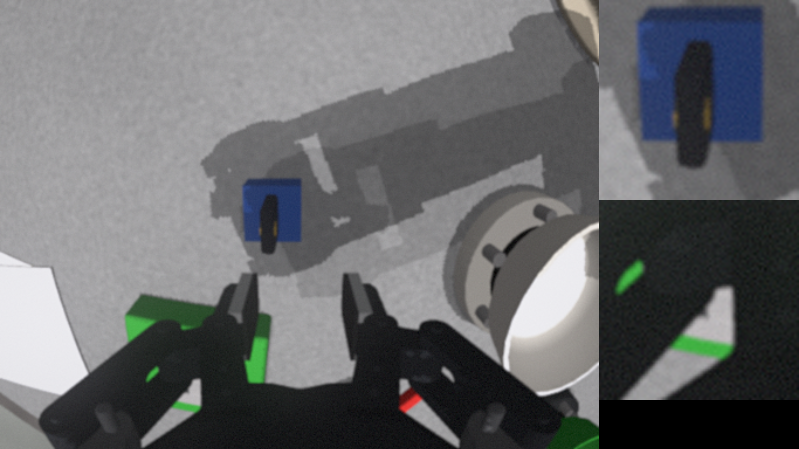

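The wrist view shows the key head (black, about (268,222)) in the blue block at (272,210), almost aligned with the jaws. I now fit the key and lock models to the images.

```bash
cat > fit2.py <<'E'
from h import *
from scipy.optimize import minimize
S=4
def rend(d,fish,boxes,off):
    x0,y0,w,h=off; r=np.zeros((h*S,w*S),np.uint8)
    for c in boxes:
        pts=np.array([proj(d,q,fish) for q in c]); pts=((pts+.5-[x0,y0])*S).round().astype(np.int32)
        cv2.fillConvexPoly(r,cv2.convexHull(pts),1)
    return cv2.resize(r.astype(np.float32),(w,h),interpolation=cv2.INTER_AREA)
def box(x,y,yw,lx,ly,z0,z1,ox=0,oy=0):
    c,s=np.cos(np.radians(yw)),np.sin(np.radians(yw)); return [(x+c*(a+ox)-s*(b+oy),y+s*(a+ox)+c*(b+oy),z) for a in(-lx/2,lx/2) for b in(-ly/2,ly/2) for z in(z0,z1)]
def fit(d,fish,mask,mk,p0,off):
    x0,y0,w,h=off; m=mask[y0:y0+h,x0:x0+w].astype(np.float32)
    def cost(p):
        r=rend(d,fish,mk(p[0]/1000,p[1]/1000,p[2]),off); return 1-np.minimum(r,m).sum()/np.maximum(r,m).sum()
    best=None
    for k in range(3):
        s=minimize(cost,p0,method='Nelder-Mead',options=dict(initial_simplex=np.array([p0]+[np.array(p0)+e for e in np.diag([4,4,5])*(1-2*(k%2))]),xatol=.05,fatol=1e-5)); p0=s.x
    return s.x.round(2),round(1-s.fun,3)
E
python3 - <<'E'
from fit2 import *
head=lambda x,y,a:[box(x,y,a,.034,.010,.032,.076)]
blk=lambda x,y,a:[box(x,y,a,.046,.046,0,.032),*head(x,y,a)]
col=lambda x,y,a:[box(x,y,a,.046,.046,.060,.08)]
sw=lambda x,y,a:[box(x,y,a,.12,.14,0,.045)]
for n,f,off in(('w14',True,(195,140,80,85)),('top0',False,(325,220,45,45))):
    d=load(n); im=d['img'].astype(int); V=im.max(2); sat=V-im.min(2)
    x0,y0,w,h=off; sub=np.zeros(V.shape,bool); sub[y0:y0+h,x0:x0+w]=1
    blue=(im[...,0]-im[...,2]>35)
    bk=(V<60)&(sat<40)&sub
    print(n,'key',fit(d,f,bk,head,[419,-222,27],off),'block+key',fit(d,f,(blue|bk)&sub,blk,[419,-222,27],off))
d=load('top0'); im=d['img'].astype(int); hsv=cv2.cvtColor(d['img'],cv2.COLOR_BGR2HSV)
off=(335,158,40,40); sub=np.zeros(im.shape[:2],bool); sub[158:195,338:368]=1
g=(hsv[...,0]>45)&(hsv[...,0]<75)&(hsv[...,1]>100)
m=((hsv[...,1]<60)&(hsv[...,2]>130)&sub).astype(np.uint8); c=max(cv2.findContours(m,0,1)[0],key=cv2.contourArea); m[:]=0; cv2.drawContours(m,[c],-1,1,-1)
r=cv2.minAreaRect(np.array([onz(d,*q[0],.08)[:2]*1000 for q in c],np.float32)); print('collar rect',r)
print('collar top fit',fit(d,False,m,lambda x,y,a:[box(x,y,a,.046,.046,.08,.0801)],[579,-230,20],off))
off=(308,135,78,72); bm=np.zeros_like(m); c=max(cv2.findContours(g[135:207,308:386].astype(np.uint8),0,1)[0],key=cv2.contourArea); cv2.drawContours(bm[135:207,308:386],[c],-1,1,-1)
print('box fit',fit(d,False,bm,lambda x,y,a:[box(x,y,a,.12,.14,.0449,.045)],[598,-221,20],off))
# slot dark centroid
sl=(hsv[...,2]<110)&(m>0); sl=cv2.erode(m,np.ones((5,5),np.uint8)).astype(bool)&(hsv[...,2]<130); ys,xs=np.nonzero(sl); wgt=(160-hsv[...,2][ys,xs].astype(float)); print('slot',len(xs),onz(d,(xs*wgt).sum()/wgt.sum(),(ys*wgt).sum()/wgt.sum(),.08))
print(bot.sense()['qpos'].round(2))
E
```

```text
w14 key (array([ 416.98, -224.38,   21.79]), np.float64(0.773)) block+key (array([ 418.23, -224.63,   27.06]), np.float64(0.908))
top0 key (array([ 418.98, -223.38,   37.8 ]), np.float64(0.624)) block+key (array([ 419.21, -226.04,   27.84]), np.float64(0.92))
collar rect ((580.9954223632812, -231.71786499023438), (45.59257507324219, 45.142547607421875), 19.322866439819336)
collar top fit (array([ 581.06, -231.29,   19.43]), np.float64(0.94))
box fit (array([ 598.79, -221.44,   18.98]), np.float64(0.807))
slot 24 [ 0.58135801 -0.23207321  0.08      ]
[-0.72  0.25  1.81  0.    1.09 -2.76]
```

Run:
```python
from h import *
plan((.418,-.2245,.1,117),(.418,-.2245,.054,117))
```

```text
t 23.73 pos [ 0.4084 -0.2038  0.1671] yaw 116.9 F [ 0.7 -0.1 -0. ] T [-0.01 -0.02  0.01] g 0.449 q6 -2.76
[-22.8, -0.8, 67.1] turn -0.1
[-22.8, -0.8, 113.1] turn -0.1
```

>>> carry_out:
  delta_pos:
    - [-12,0,20]
    - [-23,-1,50]
    - [-23,-1,65]
    - [-23,-1,80]
    - [-23,-1,80]
  turn: [0,0,0,0,0]
  fingers: [0.35,0.35,0.35,0.35,0.35]

```text
t: 24.35
eef_pos: [0.4173, -0.2249, 0.0868]
tcp_rot: [0.523, 0.852, 0.0, -0.001]
wrist_force: [0.3, -0.5, 0.4]
gripper_width: 0.351
```

Run:
```python
from fit2 import *
plan((.418,-.2245,.054,117))
shot('wrist','w15'); d=load('w15'); im=d['img'].astype(int); V=im.max(2); sat=V-im.min(2)
u,v=proj(d,(.418,-.2245,.054),True); print(u,v)
off=(int(u)-45,int(v)-60,90,100); x0,y0,w,h=off; sub=np.zeros(V.shape,bool); sub[y0:y0+h,x0:x0+w]=1
blue=(im[...,0]-im[...,2]>35)&sub; 
mm=np.where(sub&(V<60)&(sat<40),1,0).astype(np.uint8); n,l,st,c=cv2.connectedComponentsWithStats(mm); k=l[int(v)-6:int(v)+7,int(u)-6:int(u)+7]; k=np.bincount(k[k>0]).argmax(); bk=l==k; print(st[k])
head=lambda x,y,a:[box(x,y,a,.034,.010,.032,.076)]
print(fit(d,True,bk,head,[418,-224.5,27],off))
print(fit(d,True,blue|bk,lambda x,y,a:[box(x,y,a,.046,.046,0,.032),*head(x,y,a)],[418,-224.5,27],off))
```

```text
t 24.35 pos [ 0.4173 -0.2249  0.0868] yaw 116.9 F [ 0.3 -0.5  0.4] T [-0.02  0.01 -0.01] g 0.351 q6 -2.78
[0.0, 0.7, 32.8] turn -0.1
257.18593134405427 232.01553183864502
[ 250  196   17   76 1197]
(array([ 419.57, -223.2 ,   27.62]), np.float64(0.864))
(array([ 418.21, -224.08,   26.7 ]), np.float64(0.939))
```

>>> carry_out:
  delta_pos:
    - [0,2,15]
    - [0,2,28]
    - [0,2,33]
    - [0,2,33]
    - [0,2,33]
    - [0,2,33]
    - [0,2,33]
    - [0,2,33]
  turn: [0,0,0,0,0,0,0,0]
  fingers: [0.35,0.35,0.35,0.35,0,0,0,0]

```text
t: 25.4
eef_pos: [0.4195, -0.2247, 0.0547]
tcp_rot: [0.524, 0.852, -0.0, 0.0]
wrist_force: [-1.3, 1.5, 7.0]
gripper_width: 0.109
```

Run:
```python
from h import *
plan((.418,-.2245,.16,117),(.581,-.2313,.16,109.4))
```

```text
t 25.40 pos [ 0.4195 -0.2247  0.0547] yaw 116.8 F [-1.3  1.5  7. ] T [ 0.13  0.22 -0.02] g 0.109 q6 -2.78
[0.8, -1.3, -105.3] turn -0.2
[-78.9, 141.1, -105.3] turn 7.4
```

>>> carry_out:
  delta_pos:
    - [0,0,-25]
    - [0,0,-65]
    - [0,0,-105]
    - [-20,40,-110]
    - [-40,85,-110]
    - [-60,130,-110]
    - [-75,165,-110]
    - [-79,181,-110]
    - [-79,181,-110]
    - [-79,181,-110]
  turn: [0,0,0,0,2,4,6,7.4,7.4,7.4]
  fingers: [0,0,0,0,0,0,0,0,0,0]

```text
t: 26.65
eef_pos: [0.6159, -0.2134, 0.1641]
tcp_rot: [0.577, 0.816, -0.0, -0.0]
wrist_force: [1.0, -0.3, 0.3]
gripper_width: 0.109
```

Run:
```python
from fit2 import *
plan()
shot('wrist','w16'); d=load('w16'); im=d['img']; u,v=proj(d,(.581,-.2313,.08),True); e=bot.sense()['eef_pos']
print('lock px',u,v,'tip px',proj(d,e-[0,0,.0467],True),'head',proj(d,e,True))
cv2.imwrite('pics/b16.png',cv2.resize(im[100:384,120:400],None,fx=2,fy=2,interpolation=cv2.INTER_CUBIC))
```

```text
t 26.65 pos [ 0.6159 -0.2134  0.1641] yaw 109.5 F [ 1.  -0.3  0.3] T [ 0.04 -0.04  0.02] g 0.109 q6 -2.42
lock px 249.7491462079019 151.63495131254962 tip px (np.float64(256.911169564407), np.float64(221.63024644464403)) head (np.float64(257.2237912315344), np.float64(258.7187959870341))
```

View pics/b16.png

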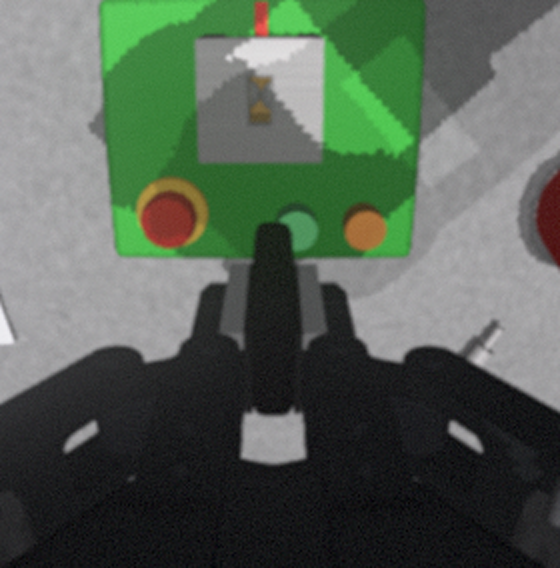

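The wrist view (picture 12, the last) shows the key held straight at crop (272,300). The collar corners are at (196,38), (322,38), (325,162) and (199,163), the slot centre is at (260,98), and the slot is aligned with the jaws. I derive the lock position and the key's offset in the grip from this.

Run:
```python
from fit2 import *
d=load('w16'); im=d['img']; e=bot.sense()['eef_pos']; a=np.radians(109.5); ty=np.array([np.sin(a),-np.cos(a),0]); tx=np.array([np.cos(a),np.sin(a),0])
cs=np.array([(196,38),(322,38),(325,162),(199,163)])/2+[120,100]
w=np.array([onz(d,*c,.08,True)[:2] for c in cs]); print('corners ctr',w.mean(0),'sides',np.linalg.norm(w-np.roll(w,1,0),axis=1), 'yaw', np.degrees(np.arctan2(*(w[0]+w[1]-w[2]-w[3])[::-1])))
s=onz(d,250,149,.08,True); print('slot',s)
g=cv2.cvtColor(im,cv2.COLOR_BGR2GRAY)
hsv=cv2.cvtColor(im,cv2.COLOR_BGR2HSV); V=hsv[...,2]
print('top edge col', [(int(v),V[v,252:262].mean().round()) for v in range(206,222)], 'row 225', V[225,244:270].tolist())
for dl in(-3,-2,-1,0,1,2,3):
    q=[proj(d,e+ty*(-.017+dl/1000)+tx*sx+[0,0,z],True) for z in(-.0227,.0213) for sx in (-.005,.005)]; print(dl,np.round(q,1).tolist())
```

```text
corners ctr [ 0.58013413 -0.23127039] sides [0.04667293 0.04509527 0.04619057 0.04721694] yaw -159.3984945375035
slot [ 0.5790982  -0.23177024  0.08      ]
top edge col [(206, np.float64(90.0)), (207, np.float64(92.0)), (208, np.float64(96.0)), (209, np.float64(103.0)), (210, np.float64(95.0)), (211, np.float64(68.0)), (212, np.float64(39.0)), (213, np.float64(33.0)), (214, np.float64(35.0)), (215, np.float64(35.0)), (216, np.float64(34.0)), (217, np.float64(34.0)), (218, np.float64(34.0)), (219, np.float64(36.0)), (220, np.float64(34.0)), (221, np.float64(34.0))] row 225 [99, 96, 79, 56, 32, 26, 34, 35, 31, 34, 31, 35, 37, 34, 32, 32, 35, 28, 38, 32, 32, 52, 83, 117, 124, 121]
-3 [[247.9, 205.7], [266.3, 205.6], [245.3, 243.4], [269.8, 243.3]]
-2 [[247.9, 207.4], [266.2, 207.4], [245.3, 245.5], [269.7, 245.5]]
-1 [[248.0, 209.1], [266.2, 209.1], [245.3, 247.6], [269.7, 247.6]]
0 [[248.0, 210.8], [266.2, 210.8], [245.4, 249.8], [269.6, 249.7]]
1 [[248.0, 212.5], [266.2, 212.4], [245.4, 251.9], [269.6, 251.8]]
2 [[248.0, 214.1], [266.1, 214.1], [245.5, 253.9], [269.5, 253.9]]
3 [[248.0, 215.8], [266.1, 215.8], [245.5, 256.0], [269.5, 256.0]]
```

Run:
```python
from h import *
plan((.5801,-.2313,.15,109.5),(.5801,-.2313,.131,109.5))
```

```text
t 26.70 pos [ 0.6158 -0.2135  0.1643] yaw 109.4 F [-0.4  0.7 -0.4] T [-0.06 -0.01 -0.01] g 0.110 q6 -2.42
[-4.8, -39.6, 14.3] turn -0.1
[-4.8, -39.6, 33.3] turn -0.1
```

>>> carry_out:
  delta_pos:
    - [-3,-20,0]
    - [-5,-36,5]
    - [-5,-40,14]
    - [-5,-40,26]
    - [-5,-40,33]
    - [-5,-40,33]
    - [-5,-40,33]
  turn: [0,0,0,0,0,0,0]
  fingers: [0,0,0,0,0,0,0]

```text
t: 27.58
eef_pos: [0.5808, -0.2313, 0.1315]
tcp_rot: [0.577, 0.816, 0.0, 0.0]
wrist_force: [-0.6, 0.2, -0.1]
gripper_width: 0.109
```

Run:
```python
from h import *
plan((.5801,-.2313,.12,109.5))
```

```text
t 27.57 pos [ 0.5808 -0.2313  0.1315] yaw 109.5 F [-0.6  0.2 -0.1] T [-0.02  0.01 -0.01] g 0.109 q6 -2.48
[0.2, -0.7, 11.5] turn -0.0
```

Now I lower gently to about 7 mm depth and watch the force.

>>> carry_out:
  delta_pos:
    - [0,-1,4]
    - [0,-1,6]
    - [0,-1,8]
    - [0,-1,10]
    - [0,-1,12]
    - [0,-1,12]
  turn: [0,0,0,0,0,0]
  fingers: [0,0,0,0,0,0]

```text
t: 28.32
eef_pos: [0.5801, -0.2316, 0.1193]
tcp_rot: [0.578, 0.816, 0.0, 0.001]
wrist_force: [4.2, 0.7, -2.0]
gripper_width: 0.111
```

Run:
```python
from h import *
plan((.5801,-.2313,.12,109.5))
```

```text
t 28.32 pos [ 0.5801 -0.2316  0.1193] yaw 109.4 F [ 4.2  0.7 -2. ] T [ 0.14 -0.98  0.05] g 0.111 q6 -2.48
[0.3, 0.1, -0.7] turn -0.1
```

The key has entered the slot, about 7 mm deep, with a side force of +4 N in x, so I shift back 1 mm. Then I press in small steps with twists.

>>> carry_out:
  delta_pos:
    - [0,1,1]
    - [0,1,2]
    - [0,1,3]
    - [0,1,4]
    - [0,1,5]
    - [0,1,6]
    - [0,1,7]
    - [0,1,8]
    - [0,1,9]
    - [0,1,10]
  turn: [0,3,-3,3,-3,3,-3,3,-3,0]
  fingers: [0,0,0,0,0,0,0,0,0,0]

```text
t: 29.58
eef_pos: [0.5809, -0.232, 0.1108]
tcp_rot: [0.578, 0.816, -0.0, 0.001]
wrist_force: [0.7, -0.6, 11.9]
gripper_width: 0.112
```

Run:
```python
from h import *
plan((.5801,-.2313,.1027,109.5))
```

```text
t 29.57 pos [ 0.5809 -0.232   0.1108] yaw 109.4 F [ 0.7 -0.6 11.9] T [-0.05  0.03 -0.  ] g 0.112 q6 -2.48
[0.9, -0.5, 8.1] turn -0.1
```

>>> carry_out:
  delta_pos:
    - [0,0,1]
    - [0,0,2]
    - [0,0,3]
    - [0,0,4]
    - [0,0,5]
    - [0,0,6]
    - [0,0,7]
    - [0,0,8]
    - [0,0,9]
    - [0,0,10]
    - [0,0,10]
    - [0,0,10]
  turn: [3,-3,3,-3,3,-3,3,-3,3,-3,3,0]
  fingers: [0,0,0,0,0,0,0,0,0,0,0,0]

```text
t: 31.08
eef_pos: [0.5811, -0.2316, 0.1026]
tcp_rot: [0.577, 0.816, 0.0, 0.002]
wrist_force: [-3.6, 3.6, 22.3]
gripper_width: 0.112
```

Run:
```python
from h import *
plan((.5801,-.2313,.1027,109.5))
```

```text
t 31.07 pos [ 0.5811 -0.2316  0.1026] yaw 109.5 F [-3.6  3.6 22.3] T [ 0.82  0.84 -0.08] g 0.112 q6 -2.48
[0.6, -0.9, -0.1] turn -0.0
```

Run:
```python
from h import *
shot('wrist','w17'); d=load('w17'); V=d['img'].max(2)
print([(v,int(V[v,252:262].mean())) for v in range(196,220)])
e=bot.sense()['eef_pos']; a=np.radians(109.5); ty=np.array([np.sin(a),-np.cos(a),0])
for s in(0,2,4,6): print(s,proj(d,e-ty*.017+[0,0,-.0227+s/1000],True))
cv2.imwrite('pics/b17.png',d['img'])
```

```text
[(196, 73), (197, 76), (198, 79), (199, 87), (200, 95), (201, 97), (202, 96), (203, 98), (204, 98), (205, 99), (206, 99), (207, 100), (208, 102), (209, 103), (210, 92), (211, 61), (212, 33), (213, 27), (214, 30), (215, 30), (216, 28), (217, 30), (218, 28), (219, 29)]
0 (np.float64(257.33010414428793), np.float64(210.64136730978134))
2 (np.float64(257.33693117405784), np.float64(211.9979395861271))
4 (np.float64(257.343901383528), np.float64(213.38603467361094))
6 (np.float64(257.3510189521798), np.float64(214.80670155812842))
```

The head edge sits at the same row as before, so the key has not slipped, and the tip is about 24 mm down: home. Turning clockwise now.

>>> carry_out:
  delta_pos:
    - [0,0,-1]
    - [0,0,-1]
    - [0,0,-1]
    - [0,0,-1]
    - [0,0,-1]
    - [0,0,-1]
  turn: [0,10,20,30,40,45]
  fingers: [0,0,0,0,0,0]

```text
t: 31.88
eef_pos: [0.5811, -0.2323, 0.1027]
tcp_rot: [0.847, 0.532, 0.0, 0.002]
wrist_force: [-1.9, -0.4, 13.9]
gripper_width: 0.109
```

Run:
```python
from h import *
plan((.5811,-.2316,.1026,9.2))
```

```text
t 31.88 pos [ 0.5811 -0.2323  0.1027] yaw 64.3 F [-1.9 -0.4 13.9] T [-0.1   0.24  0.15] g 0.109 q6 -1.69
[0.6, -0.3, 0.1] turn 55.1
```

>>> carry_out:
  delta_pos:
    - [0,0,0]
    - [0,0,0]
    - [0,0,0]
    - [0,0,0]
    - [0,0,0]
    - [0,0,0]
    - [0,0,0]
    - [0,0,0]
  turn: [10,20,30,40,50,55,55,55]
  fingers: [0,0,0,0,0,0,0,0]

```text
t: 32.88
eef_pos: [0.58, -0.2331, 0.1027]
tcp_rot: [0.997, 0.083, -0.0, 0.002]
wrist_force: [-7.2, -3.9, 16.6]
gripper_width: 0.105
```

Run:
```python
from h import *
plan((.5811,-.2316,.1026,9.2))
shot('side','s18'); shot('top','t18'); shot('wrist','w18')
for n in('side0','s18'):
    d=load(n); im=d['img'].astype(int); m=(im[...,2]-im[...,:2].max(2)>50)
    for k in range(0,360,15):
        a=np.radians(19.4+k); c=0
        for r in(.026,.029,.032):
            u,v=proj(d,(.5805+r*np.cos(a),-.2315+r*np.sin(a),.048)); c+=m[int(round(v)),int(round(u))]
        if c: print(n,'pointer at lock-angle',k,int(c))
    # balls
d=load('t18'); hsv=cv2.cvtColor(d['img'],cv2.COLOR_BGR2HSV); u,v=proj(d,(.5537,.2913,.066))
m=((hsv[...,1]<110)&(hsv[...,2]>60)).astype(np.uint8); mk=np.zeros_like(m); cv2.circle(mk,(int(u),int(v)),23,1,-1); m*=mk
n,l,st,c=cv2.connectedComponentsWithStats(m); print('balls',[(int(s[4]),onz(d,*x,.066)[:2].round(3).tolist()) for s,x in zip(st[1:],c[1:])])
from fit import cupfit
for a0 in (.066,): print(cupfit('s18',[.5262,-.0215,.0481],76.9,range(-12,24,2),a0=a0,crop=(200,150,320,225)))
```

```text
t 32.88 pos [ 0.58   -0.2331  0.1027] yaw 9.5 F [-7.2 -3.9 16.6] T [-0.6   1.46  0.15] g 0.105 q6 -0.73
[1.3, -1.3, 0.1] turn 0.3
side0 pointer at lock-angle 180 3
balls [(31, [0.602, 0.287]), (58, [0.591, 0.269]), (68, [0.589, 0.311]), (32, [0.548, 0.297])]
([(np.float64(0.40250855188141393), 6), (np.float64(0.4022727272727273), 8), (np.float64(0.3993212669683258), 4), (np.float64(0.39749430523917995), 14)], np.uint64(355))
```

Run:
```python
from h import *
d=load('w18'); im=d['img'].astype(int); m=((im[...,2]-im[...,:2].max(2)>40)).astype(np.uint8)
n,l,st,c=cv2.connectedComponentsWithStats(m)
for s,x in zip(st[1:],c[1:]):
    if s[4]>5: print('red blob',s.tolist(),x.round(),'on z=.05:',onz(d,*x,.05,True).round(3))
for k in (60,70,80,90,100,110,120,180): 
    a=np.radians(19.4+k); print(k,np.round(proj(d,(.5805+.03*np.cos(a),-.2315+.03*np.sin(a),.05),True)))
g=im.max(2); e=bot.sense()['eef_pos']; print('head row', [(v,int(g[v,252:262].mean())) for v in range(204,220)], g[222,240:275].tolist())
for t in('t14','t18','s13','s18'):
    d=load(t); i=d['img'].astype(int); m=(i[...,2]-i[...,:2].max(2)>60); b=(slice(120,215),slice(250,320)) if t[0]=='t' else (slice(180,225),slice(235,290)); ys,xs=np.nonzero(m[b]); print(t,len(xs),xs.min()+b[1].start,xs.max()+b[1].start,ys.min()+b[0].start,ys.max()+b[0].start)
```

```text
red blob [327, 122, 27, 28, 600] [340. 136.] on z=.05: [ 0.624 -0.17   0.05 ]
red blob [240, 164, 15, 31, 235] [247. 179.] on z=.05: [ 0.57  -0.208  0.05 ]
red blob [326, 240, 35, 37, 945] [343. 258.] on z=.05: [ 0.649 -0.255  0.05 ]
red blob [0, 351, 24, 33, 614] [ 10. 369.] on z=.05: [ 0.262 -0.55   0.05 ]
60 [273. 174.]
70 [265. 172.]
80 [256. 172.]
90 [248. 172.]
100 [240. 174.]
110 [233. 178.]
120 [226. 182.]
180 [212. 223.]
head row [(204, 121), (205, 119), (206, 120), (207, 120), (208, 121), (209, 120), (210, 109), (211, 75), (212, 42), (213, 36), (214, 39), (215, 38), (216, 37), (217, 37), (218, 39), (219, 38)] [123, 122, 117, 120, 117, 113, 93, 60, 35, 41, 39, 42, 34, 34, 35, 40, 33, 34, 38, 34, 37, 37, 38, 37, 42, 61, 99, 116, 122, 127, 126, 123, 120, 121, 123]
t14 814 260 289 162 214
t18 812 260 289 162 214
s13 728 235 282 193 223
s18 314 235 268 198 222
```

The pointer at (247,179) lies at about 90° from its rest direction, so the plug is turned about 1.56 rad. The cup's top-view outline is unchanged and the balls are in the bowl. I add a small extra twist for margin, settle, and hand in.

>>> carry_out:
  delta_pos:
    - [0,0,0]
    - [0,0,0]
    - [0,0,0]
    - [0,0,0]
  turn: [2,3,3,3]
  fingers: [0,0,0,0]

```text
t: 33.52
eef_pos: [0.58, -0.2331, 0.1027]
tcp_rot: [0.998, 0.057, -0.0, 0.002]
wrist_force: [-8.3, -4.1, 16.6]
gripper_width: 0.107
```

Run:
```python
from h import *
plan()
shot('wrist','w19'); d=load('w19'); im=d['img'].astype(int); m=((im[...,2]-im[...,:2].max(2)>40)).astype(np.uint8)
n,l,st,c=cv2.connectedComponentsWithStats(m)
best=[]
for s,x in zip(st[1:],c[1:]):
    if 60<s[4]<400 and 150<x[1]<210: p=onz(d,*x,.05,True); print('pointer',x.round(),p.round(3),'turned deg',(180-(np.degrees(np.arctan2(p[1]+.2315,p[0]-.5805))-19.4)).round(1))
s=bot.sense()
if abs(s['eef_pos'][2]-.1027)<.002: print(job.finish_job())
```

```text
t 33.52 pos [ 0.58   -0.2331  0.1027] yaw 6.5 F [-8.3 -4.1 16.6] T [-0.6   1.5   0.25] g 0.107 q6 -0.68
pointer [247. 179.] [ 0.572 -0.207  0.05 ] turned deg 89.3
the job is handed in; nothing more can be done
None
```

I poured the balls, stood the cup on the bench, pushed the key home and turned it. The job was handed in at 33.5 s with the gripper still holding the key. `finish_job` gives no verdict, so what follows rests on my own last checks.

**What I did**
- **Pour:** The tool can only yaw, so I rolled the red cup in the grip against the green bowl's rim until it emptied. My first try at rolling it back slid over the rim. The second try, set deeper, worked.
- **Cup:** I pressed it flat on the bench at its original spot and let go.
- **Key:** I pushed it in with small twists, then turned it about 103° clockwise at the tool.

**Last checks**
- **Balls:** Blob areas in the bowl add up to six balls, but two blobs each hold two touching balls, so this is inferred rather than six seen separately.
- **Cup:** It looked upright (about 0–4°) after release. Its outline from the top camera had not changed by the turned-key check, just before a last 3° twist. The last side-view fit of the cup was poor, most likely because the hand blocked that camera.
- **Key:** The tip is about 24 mm below the mouth, with no visible slip in the grip.
- **Plug:** The red pointer reads about 89° (1.56 rad), above the 1.4 rad needed. It did not move in the last 3° twist while the torque rose from 0.15 to 0.25 N m, which suggests the stop.
- **Side load:** About 9 N sideways remains at the wrist, and the tool sits 1–2 mm off my measured lock centre, inside the 5 mm limit.
- **Injectors and mug:** I never drove the arm into them, but I did not measure their positions at the end.

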